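# Fold the slide-tray flap over and tuck it under its lip

### The job

Close the microscope-slide tray with your fingertips: push its sprung white flap over until it lies flat on the tray, then, keeping it pressed down, push it by its thumb rib fully home so that its free edge is tucked beneath the retaining lip and stays there when you let go. Do not lift, tip or shove the tray along the bench, and leave everything else standing where it is.

Things in the scene. Friction and masses are not known exactly. Their poses are not given: they have to be found in the camera images.
- tray: The slide tray: a loose, heavy (2 kg) grey plastic base on the bench, 150 mm along its x, 144 mm along its y. Its origin is the centre of its underside, z up. Its -x side (generally towards the robot) carries the flap's hinge, its +x side the retaining lip. Base top at 16 mm with four glass slides lying on it; side rails along both y edges up to 24 mm, rising to 38 mm at the hinge end (x -74 to -30 mm, |y| over 62 mm).
- flap (a joint): Hinge angle of the white cover flap, rad: 0 = folded flat over the slides, about 1.57 = standing upright, more = leaning back away from the slides (limit 2.2). The flap is a plate 120 mm wide (y), 4 mm thick, reaching from 4 to 96 mm from the hinge axis. A spring (0.08 N m/rad, neutral at 1.7 rad) and some friction (0.03 N m) hold it open; left free when flat it springs up again. It takes about 2 to 3 N of push at mid-length to keep it flat.
- slot (a joint): How far the hinge pin has slid along its slots towards the lip, m: 0 = back (start), 0.014 = fully home. Stiff: needs about 5 N to slide, and stays where it is left.
- flap_hinge (a point): Middle of the hinge axis (it runs along the tray's y): 58 mm from the tray's centre on its -x side when the slot is at 0, 27.5 mm above the bench. It moves with the slot. Axes as the tray's.
- flap_rib (a point): Middle of the top of the flap's raised thumb rib, on the face that is uppermost when folded (it faces the robot while the flap stands open). The rib runs along y, 70 mm long, 5 mm wide, 9 mm high, 62 mm from the hinge axis. Site axes: x from hinge to free edge, z out of that face. Folded flat, the flap's upper face is 29.5 mm and the rib top 38.5 mm above the bench.
- flap_edge (a point): Middle of the flap's free edge, 96 mm from the hinge axis, at half its thickness. Axes as flap_rib.
- lip (a point): Middle of the underside of the fixed retaining lip, 36.5 mm above the bench, 46 mm from the tray's centre on the +x side. The lip is 90 mm long along y, overhangs from about x = 39 to 70 mm in the tray's frame (its first 8 mm slope upwards as a lead-in) and is 41.5 to 44 mm high on top; its wall starts at x = 60 mm. With the slot at 0 the folded flap's edge (x = 38 mm) stops just short of the lip; with the slot home it reaches 14 mm farther, to x = 52 mm, beneath it.
- jar: Bystander: sample jar with a white cap, 52 mm across, 75 mm high. Origin at the centre of its underside.
- tipbox: Bystander: pipette-tip box, 76 x 76 x 67 mm, clear top. Origin at the centre of its underside.
- dropper: Bystander: small amber bottle, 38 mm across, 85 mm high. Origin at the centre of its underside.
- beaker: Bystander: glass beaker, 76 mm across, 95 mm high. Origin at the centre of its underside.
- reagent: Bystander: glass bottle with a blue cap, 72 mm across, 160 mm high. Origin at the centre of its underside.
- marker: Bystander: grey marker pen lying flat, 135 x 12 x 11 mm. Origin at the centre of its underside.
- timer: Bystander: flat white bench timer, 62 x 62 x 18 mm. Origin at the centre of its underside.
Mind the look-alikes: they are no part of the job. Leave any brown or orange look-alike of the tray alone.

How it is judged:
On the way, in this order (a step that is already met when the one before it is completed fails the run):
1. the flap is folded down flat before it is slid home (value of joint flap below 0.11 rad and value of joint slot below 0.009 m).
2. the flap is slid home with its edge beneath the lip (value of joint flap below 0.11 rad and value of joint slot above 0.009 m and z of flap_edge in the frame of lip below 0 m), for 0.2 s.
At the end, for the whole second after the job is handed in: The flap is folded flat (within 0.11 rad), slid at least 9 of its 14 mm, its edge beneath the lip by at least 1 mm past the lip point and lower than the lip's underside, at rest; the tray is flat on the bench within 30 mm of where it stood (all of step 2 and x of flap_edge in the frame of lip above 0.001 m and velocity of joint flap between -0.1 and 0.1 rad/s and linear speed of tray below 0.02 m/s and angle between tray's own z axis and vertical below 0.05 rad and distance of tray from where it was at the start of the episode below 0.03 m); the robot touches nothing.
It fails at once if the tray is lifted or tipped (height (world z) of tray above 0.01 m or angle between tray's own z axis and vertical above 0.12 rad).
It fails at once if the tray is shoved more than 30 mm along the bench (distance of tray from where it was at the start of the episode above 0.03 m).
It fails at once if a bystander is moved more than 25 mm, lifted or knocked over (distance of any of jar, tipbox, dropper, beaker, reagent, marker, timer from where it was at the start of the episode above 0.025 m or angle between any of jar, tipbox, dropper, beaker, reagent, marker, timer's own z axis and vertical above 0.5 rad).
It also fails if it takes over 35 s, if anything falls off the work surface, if the arm or the gripper's body presses on something with over 40 N, if the wrist force passes 120 N, or if a joint passes its speed limit or range.

### The arm

A 6-joint arm with a two-finger parallel gripper is mounted at the origin on the work surface. World frame = base frame: x ahead of the robot, y to its left, z up, the work surface at z = 0. Lengths are in m, angles in rad, forces in N, time in s.
With the tool pointing down it reaches from about 0.3 to 0.875 m from the base axis. Payload 6.4 kg.
Tool frame: the origin (TCP) lies at the very end of the fingers, on their centre line; the grasp point (between the pads) lies 19 mm behind it (ctrl.grip_point_offset is the z of the grasp point in the tool frame, in m); z points along the fingers, y is the direction in which the jaws open and shut (so a half turn about z gives the same grasp; the last joint's range is limited). The gripper opens to 85 mm and grips with 20 to 120 N. Pads are 22 mm wide; open, the fingers measure 114 mm over their backs; the gripper's body (76 mm by 85 mm) begins 54 mm behind the grasp point. The pads swing forward as they close: fully open they stand 13 mm farther back than shut.
Start: joints at [-1.555, 0.181, 1.607, -0, 1.354, -0.206], TCP at [0.127, -0.561, 0.231] pointing down, gripper open.
Joint ranges: [-2.99, 2.99], [-0.89, 2.07], [0.3, 2.58], [-1.14, 4.28], [0, 2.63], [-3.12, 3.12]. Speed limits (rad/s): [2.57, 2.57, 3.01, 3.14, 3.14, 3.14].

### API

Orientations are given as a unit quaternion [w, x, y, z].
In Python, from bench import status, cams, ctrl gives the robot as it stands.
- The arm moves only by the shell command python3 -m handwheel 'ROWS'. ROWS is JSON, a list of rows, each an object with "grip": the finger opening in cm, from 0 to 8.54; "linear": the shift along the tool's x, y, z in cm, a list of three; "rotation": the turn, a rotation vector about the tool's x, y, z in degrees, a list of three. A call has 1 to 12 rows; each row is the pose to reach, as a shift and turn from the pose commanded when the call began, along the tool's axes at that moment; what a row does not reach only later rows make up. A row lasts 1/12 s, in which the tool goes at most 41.7 mm and 7.16 degrees, less where a joint would pass 70% of its speed; a pose out of reach is approached as far as the arm can. A call with a gripper value outside its range is refused whole. The fingers move at their own pace and stop on an object; the grip force is fixed at half the most. Time passes only in rows, so rows that repeat a pose let the fingers close. It gives the time, the measured TCP pose, the force and the opening at its end, in the units of the state.
- status.get_obs(): the state, without advancing time (a new reading comes with each control period).
- cams.camera(name): name is "scene" or "top" or "wrist"; returns the picture (384x512x3 uint8, red, green, blue); there is no depth.
- cams.camera_info(name): a dict with "fovy" (degrees; the focal length in pixels is half the picture's height over the tangent of half this angle, whatever the lens; pixels are square), "cx", "cy" (the principal point, pixels), "k1" (the pictures are not rectified: a ray, as slopes to the right and down, at radius r is drawn at 1 + k1 r^2 times it, then the intrinsics apply), "world_from_camera" (4x4, takes a point from camera to world coordinates); the wrist camera has in their place "mount" (4x4, takes a point from camera to tool coordinates, whose origin is the TCP and whose axes are the flange's). Camera axes: x right, y down, z forward; pixel columns grow to the right and rows downward; lengths in m; the calibration is good to about 2 mm. A picture is of the moment at which its call begins: read the wrist's pose just before it. camera_info takes no time and is no camera call.
- ctrl.hand_in(): hands the job in, once; it reports no verdict.
The state is a dict: "time_s": time; "q": joint angles; "dq": joint speeds; "joint_efforts": joint torques, N m; "eef_pos": TCP position; "eef_rot": TCP orientation; "wrist_force": force on the tool from outside, world axes, zero at the start; "torque": the same for the moment, N m; "opening": opening from 0.0 (shut) to 1.0 (fully open).
Only numpy, scipy, OpenCV 4.12 (cv2) and the standard library are available. Lean on these libraries where they do the work, as an engineer would, in place of code of your own. Each camera call takes 0.05 s, during which the arm holds its last target.

## Working session

There is one attempt and no reset: what is moved stays moved. The work goes in short steps, Python scripts to look and compute and a shell command to move; the robot and the scene stay as the last step left them, time stands still between calls to the robot, and variables do not carry over. Pictures are saved under pics/ and viewed, and the job is handed in when it is done.

```bash
ls; mkdir -p pics
python3 - <<'E'
from bench import status,cams,ctrl
import cv2
o=status.get_obs();print(o)
for n in ["scene","top","wrist"]:
    im=cams.camera(n);cv2.imwrite(f"pics/{n}0.png",im[:,:,::-1]);print(n,cams.camera_info(n))
E
```

```text
pics
{'time_s': 0.0, 'q': array([-1.55531975e+00,  1.81587267e-01,  1.60800880e+00,  2.07380851e-05,
        1.35378383e+00, -2.06268815e-01]), 'dq': array([ 0.00131083,  0.00062632, -0.00041891,  0.00041282,  0.00180756,
        0.00055738]), 'joint_efforts': array([-2.40265044e-04, -4.44875407e+01, -3.51336086e+01, -1.61627950e-04,
        9.09536815e-03, -1.95180252e-05]), 'eef_pos': array([ 0.12649356, -0.56034968,  0.23035777]), 'eef_rot': array([-8.88596088e-04,  9.93859767e-01,  1.10643410e-01,  9.51967782e-05]), 'wrist_force': array([ 0.09011142, -0.45649941,  0.68843228]), 'torque': array([ 0.02019027, -0.02822449, -0.02764635]), 'opening': 1.0006190435097508}
scene {'fovy': 51.6276524692924, 'cx': 254.95613310467073, 'cy': 191.09161126036258, 'k1': -0.09149465832886677, 'world_from_camera': array([[ 0.75787949,  0.53900824, -0.36754428,  0.96239782],
       [ 0.65218311, -0.61161368,  0.44786817, -0.56664905],
       [ 0.01660952, -0.57913627, -0.81506154,  1.06629362],
       [ 0.        ,  0.        ,  0.        ,  1.        ]])}
top {'fovy': 54.89764662684668, 'cx': 260.
[... 197 characters left out ...]
1,  4.42610588e-03,  2.39615884e-02,
        -4.13170125e-02],
       [-2.43617479e-02, -1.61237376e-01, -9.86614927e-01,
         1.48471258e+00],
       [ 0.00000000e+00,  0.00000000e+00,  0.00000000e+00,
         1.00000000e+00]])}
wrist {'fovy': 63.199996367777665, 'cx': 252.01343099314926, 'cy': 195.45700896630873, 'k1': -0.05644434531023256, 'mount': array([[ 7.79830147e-04, -9.45722878e-01, -3.24973274e-01,
         8.16746953e-02],
       [ 9.99999692e-01,  7.64575484e-04,  1.74640145e-04,
        -2.00788119e-05],
       [ 8.33054173e-05, -3.24973311e-01,  9.45723184e-01,
        -1.43221959e-01],
       [ 0.00000000e+00,  0.00000000e+00,  0.00000000e+00,
         1.00000000e+00]])}
```

View pics/scene0.png

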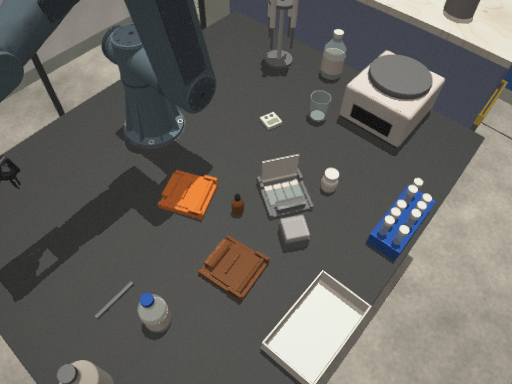

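View pics/top0.png

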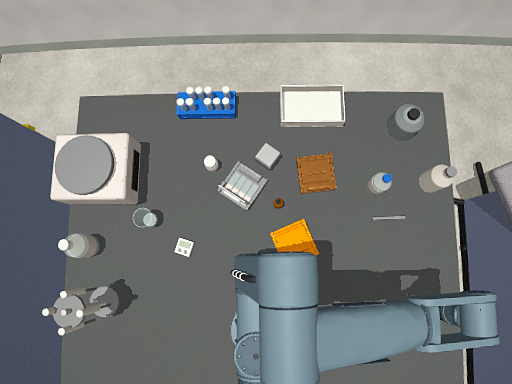

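View pics/wrist0.png

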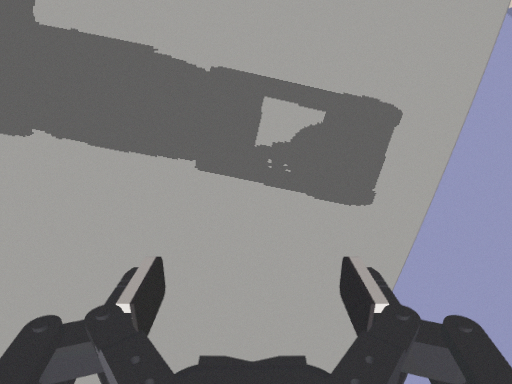

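Three candidates: grey tray with white flap (scene 285,190; top 243,186), brown tray (scene 233,266; top 316,172) and orange tray (scene 188,194; top 294,237). The grey one fits: grey base, white flap, glass slides. I'll enlarge it to confirm.

```bash
python3 - <<'E'
import cv2,numpy as np
a=cv2.imread("pics/scene0.png")[145:225,245:345];b=cv2.imread("pics/top0.png")[140:220,200:300]
a=cv2.resize(a,None,fx=7.5,fy=7.5,interpolation=cv2.INTER_CUBIC);b=cv2.resize(b,None,fx=7.5,fy=7.5,interpolation=cv2.INTER_CUBIC)
cv2.imwrite("pics/crop_s.png",a);cv2.imwrite("pics/crop_t.png",b)
E
cat > h.py <<'E'
import numpy as np,cv2
from bench import status,cams
from scipy.spatial.transform import Rotation as R
def K(i):
    f=192/np.tan(np.radians(i["fovy"]/2)); return np.array([[f,0,i["cx"]],[0,f,i["cy"]],[0,0,1.]]),np.array([i["k1"],0,0,0,0.])
def Tw(n,o=None):
    i=cams.camera_info(n)
    if "world_from_camera" in i: return i["world_from_camera"]
    T=np.eye(4);q=o["eef_rot"];T[:3,:3]=R.from_quat(np.r_[q[1:],q[0]]).as_matrix();T[:3,3]=o["eef_pos"]
    return T@i["mount"]
def ray(n,px,o=None):
    i=cams.camera_info(n);k,d=K(i);T=Tw(n,o)
    u=cv2.undistortPoints(np.array(px,float).reshape(-1,1,2),k,d).reshape(-1,2)
    return T[:3,3],np.c_[u,np.ones(len(u))]@T[:3,:3].T
def plane(n,px,z,o=None):
    c,d=ray(n,px,o);return c+d*((z-c[2])/d[:,2])[:,None]
def proj(n,P,o=None):
    i=cams.camera_info(n);k,d=K(i);T=np.linalg.inv(Tw(n,o))
    return cv2.projectPoints(np.array(P,float).reshape(-1,1,3),cv2.Rodrigues(T[:3,:3])[0],T[:3,3],k,d)[0].reshape(-1,2)
def tri(n1,p1,n2,p2,o=None):
    c1,d1=ray(n1,p1,o);c2,d2=ray(n2,p2,o);A=np.c_[d1[0],-d2[0]];s=np.linalg.lstsq(A,c2-c1,rcond=None)[0]
    a=c1+s[0]*d1[0];b=c2+s[1]*d2[0];return (a+b)/2,np.linalg.norm(a-b)
E
python3 -c "
from h import *
print(plane('top',[[243,186],[210,162],[267,155],[279,203],[316,172],[294,237],[184,247],[145,217]],0.02).round(3))
print(plane('scene',[[285,195]],0.02).round(3))"
```

```text
[[ 0.562  0.064  0.02 ]
 [ 0.663  0.2    0.02 ]
 [ 0.69  -0.033  0.02 ]
 [ 0.492 -0.08   0.02 ]
 [ 0.618 -0.231  0.02 ]
 [ 0.356 -0.138  0.02 ]
 [ 0.317  0.297  0.02 ]
 [ 0.437  0.461  0.02 ]]
[[0.573 0.061 0.02 ]]
```

View pics/crop_s.png

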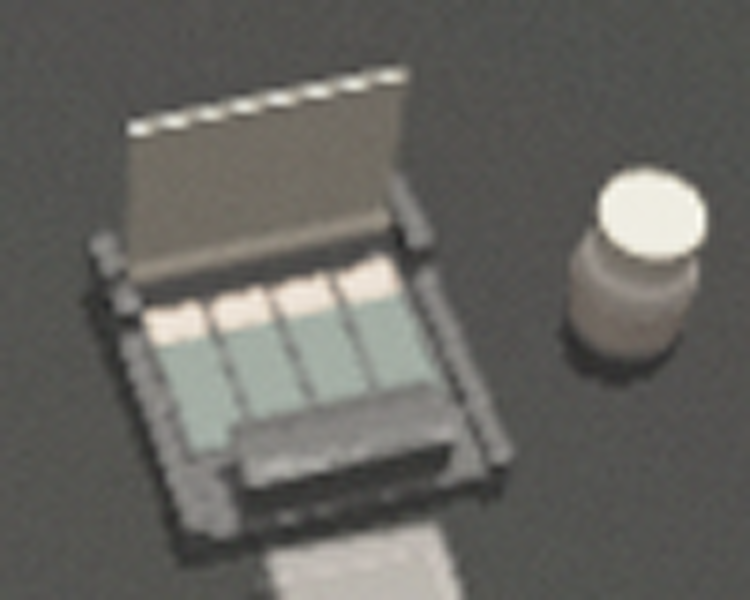

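View pics/crop_t.png

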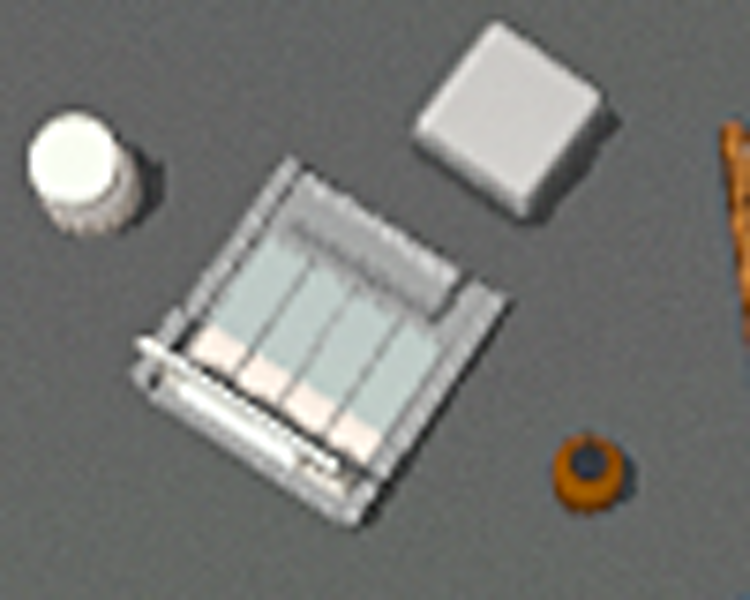

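The crops confirm the grey tray: white flap standing, glass slides, lip at crop_t (370,260), which is towards the upper right. The tipbox is at crop_t (510,120), the jar at (75,160) and the dropper at (590,470). Next I'll measure the tray pose.

Run:
```python
from h import *
f=lambda p:np.array(p,float)/7.5+[200,140]-0.43
g=lambda p:np.array(p,float)/7.5+[245,145]-0.43
# outer corners of base rails (tray frame +x is lip)
c=plane('top',[f((292,157)),f((508,297))],0.024)
h=plane('top',[f((350,525)),f((138,378))],0.038)
print(c.round(4),h.round(4))
for p,q in ((c[0],c[1]),): d=p-q;print('y len',np.linalg.norm(d),'yaw from y',np.degrees(np.arctan2(-d[0],d[1])))
print('x len',np.linalg.norm((c[0]+c[1]-h[0]-h[1])/2))
d=(c[0]+c[1]-h[0]-h[1])/2;print('yaw x',np.degrees(np.arctan2(d[1],d[0])),(c[0]+c[1]+h[0]+h[1])/4)
# flap free edge ends: scene (132,128),(405,75); top (145,342),(335,465)
print('edge L?',tri('scene',g((405,75)),'top',f((145,342))))
print('edge R?',tri('scene',g((132,128)),'top',f((335,465))))
# label
yaw=np.arctan2(d[1],d[0]);C=(c[0]+c[1]+h[0]+h[1])/4
```

```text
[[ 0.667   0.083   0.024 ]
 [ 0.5886 -0.0341  0.024 ]] [[0.4638 0.0494 0.038 ]
 [0.5429 0.1629 0.038 ]]
y len 0.14091866341262976 yaw from y -33.790606048032465
x len 0.14952289205315233
yaw x -33.26530722624349 [0.5655564  0.06530047 0.031     ]
edge L? (array([0.54698429, 0.14849701, 0.12190223]), np.float64(0.0018604466911277032))
edge R? (array([0.48241878, 0.05078904, 0.12434879]), np.float64(0.002183852658268858))
```

```bash
cat >> h.py <<'E'
YAW=np.radians(-33.5);C=np.array([0.5655,0.065,0.])
RT=R.from_euler('z',YAW).as_matrix()
def t2w(p): return C+RT@np.array(p,float)
def w2t(p): return RT.T@(np.array(p)-C)
def toolR(o):
    q=o["eef_rot"];return R.from_quat(np.r_[q[1:],q[0]])
def shift(p_tray,o):  # cm in tool axes from measured pose, and remaining turn
    r=toolR(o);lin=r.inv().apply(t2w(p_tray)-o["eef_pos"])*100
    goal=R.from_matrix(np.c_[RT[:,0],-RT[:,1],[0,0,-1.]])
    return lin.round(2),np.degrees((r.inv()*goal).as_rotvec()).round(2)
E
python3 -c "
from h import *
o=status.get_obs();print(shift([-.105,0,.2],o),t2w([-.105,0,.2]),w2t(o['eef_pos']))"
```

```text
(array([ 49.32, -58.93,   3.15]), array([-8.000e-02,  2.000e-02,  4.621e+01])) [0.47794199 0.12295338 0.2       ] [-0.0208517  -0.76387165  0.23057186]
```

```bash
python3 -m handwheel '[{"grip":0,"linear":[4,-4.8,0],"rotation":[0,0,4]},{"grip":0,"linear":[25,-30,0],"rotation":[0,0,25]},{"grip":0,"linear":[25,-30,0],"rotation":[0,0,25]},{"grip":0,"linear":[25,-30,0],"rotation":[0,0,25]},{"grip":0,"linear":[25,-30,0],"rotation":[0,0,25]},{"grip":0,"linear":[25,-30,0],"rotation":[0,0,25]},{"grip":0,"linear":[25,-30,0],"rotation":[0,0,25]},{"grip":0,"linear":[25,-30,0],"rotation":[0,0,25]},{"grip":0,"linear":[25,-30,0],"rotation":[0,0,25]},{"grip":0,"linear":[25,-30,0],"rotation":[0,0,25]},{"grip":0,"linear":[25,-30,0],"rotation":[0,0,25]},{"grip":0,"linear":[25,-30,0],"rotation":[0,0,25]}]'
python3 -c "
from h import *
o=status.get_obs();print(shift([-.105,0,.2],o),w2t(o['eef_pos']),o['time_s'])"
```

```text
time_s: 1.15
eef_pos: [0.3046, -0.2129, 0.2314]
eef_rot: [0.0, 0.994, -0.106, 0.0]
wrist_force: [0.1, -0.4, -0.5]
opening: -0.001
(array([  9.89, -36.48,   3.11]), array([ 4.000e-02, -2.000e-02,  2.137e+01])) [-0.06418164 -0.37569255  0.23136165] 1.15
```

```bash
python3 -m handwheel '[{"grip":0,"linear":[9.9,-36.5,0],"rotation":[0,0,21.4]},{"grip":0,"linear":[9.9,-36.5,0],"rotation":[0,0,21.4]},{"grip":0,"linear":[9.9,-36.5,0],"rotation":[0,0,21.4]},{"grip":0,"linear":[9.9,-36.5,0],"rotation":[0,0,21.4]},{"grip":0,"linear":[9.9,-36.5,0],"rotation":[0,0,21.4]},{"grip":0,"linear":[9.9,-36.5,0],"rotation":[0,0,21.4]},{"grip":0,"linear":[9.9,-36.5,0],"rotation":[0,0,21.4]},{"grip":0,"linear":[9.9,-36.5,0],"rotation":[0,0,21.4]},{"grip":0,"linear":[9.9,-36.5,0],"rotation":[0,0,21.4]},{"grip":0,"linear":[9.9,-36.5,0],"rotation":[0,0,21.4]},{"grip":0,"linear":[9.9,-36.5,0],"rotation":[0,0,21.4]},{"grip":0,"linear":[9.9,-36.5,0],"rotation":[0,0,21.4]}]'
python3 - <<'E'
from h import *
o=status.get_obs();print(shift([-.105,0,.08],o),w2t(o['eef_pos']),o['time_s'])
im=cams.camera('wrist');cv2.imwrite('pics/w1.png',im[:,:,::-1])
im=cams.camera('scene');cv2.imwrite('pics/s1.png',cv2.resize(im[:,:,::-1][100:260,200:400],None,fx=3.7,fy=3.7,interpolation=cv2.INTER_CUBIC))
E
```

```text
time_s: 2.15
eef_pos: [0.4797, 0.1222, 0.2305]
eef_rot: [0.0, 0.957, -0.289, -0.001]
wrist_force: [-0.4, -0.8, -0.6]
opening: -0.002
(array([-1.700e-01,  1.000e-02,  1.505e+01]), array([ 0.07,  0.05, -0.1 ])) [-0.1031346   0.00032457  0.23048766] 2.15
```

View pics/w1.png

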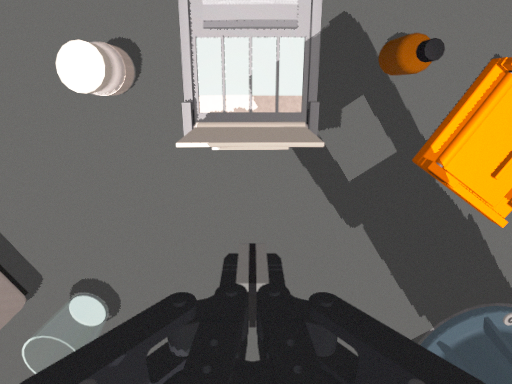

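View pics/s1.png

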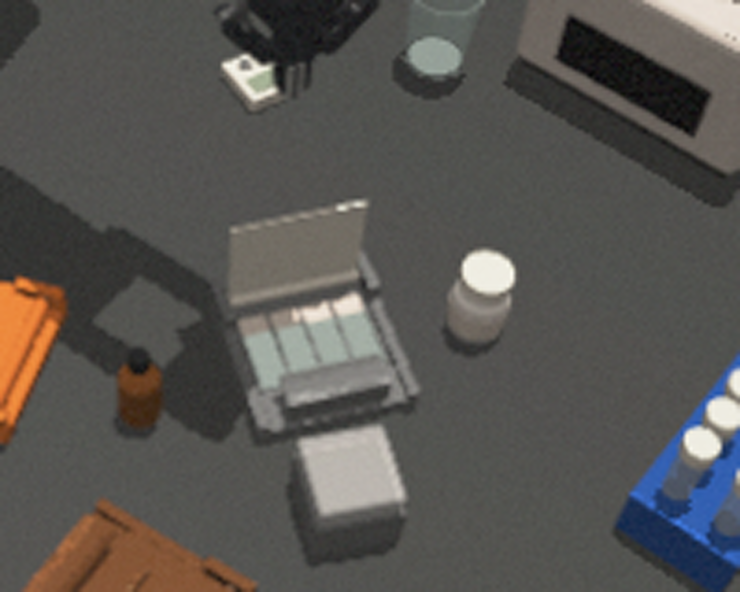

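The wrist view shows the flap square to the tool and centred (edge row 145, columns 178–323, mid 251; fingertips at column 252). The path down is clear.

```bash
python3 - <<'E'
from h import *
o=status.get_obs()
for p in plane('wrist',[[178,145],[323,145]],.123,o): print(w2t(p).round(4))
for p in plane('wrist',[[181,132],[321,132]],.038,o): print(w2t(p).round(4))
for p in plane('wrist',[[183,103],[319,103]],.038,o): print(w2t(p).round(4),'rail step x=-.03')
E
python3 -m handwheel '[{"grip":0,"linear":[-0.2,0,4],"rotation":[0,0,0]},{"grip":0,"linear":[-0.2,0,8],"rotation":[0,0,0]},{"grip":0,"linear":[-0.2,0,12],"rotation":[0,0,0]},{"grip":0,"linear":[-0.2,0,15.2],"rotation":[0,0,0]},{"grip":0,"linear":[-0.2,0,15.2],"rotation":[0,0,0]},{"grip":0,"linear":[-0.2,0,15.2],"rotation":[0,0,0]}]'
python3 - <<'E'
from h import *
o=status.get_obs();print(w2t(o['eef_pos']),o['time_s'])
im=cams.camera('wrist');cv2.imwrite('pics/w2.png',im[:,:,::-1])
im=cams.camera('scene');cv2.imwrite('pics/s2.png',cv2.resize(im[:,:,::-1][100:260,200:400],None,fx=3.7,fy=3.7,interpolation=cv2.INTER_CUBIC))
E
```

```text
[-0.0635  0.0567  0.123 ]
[-0.064  -0.0605  0.123 ]
[-0.0642  0.0726  0.038 ]
[-0.0648 -0.077   0.038 ]
[-0.0342  0.0684  0.038 ] rail step x=-.03
[-0.0348 -0.0731  0.038 ] rail step x=-.03
time_s: 2.75
eef_pos: [0.4758, 0.1218, 0.0784]
eef_rot: [0.001, 0.957, -0.291, -0.002]
wrist_force: [1.0, -0.3, 0.4]
opening: -0.002
[-0.10610118 -0.00215104  0.07840766] 2.75
```

View pics/w2.png

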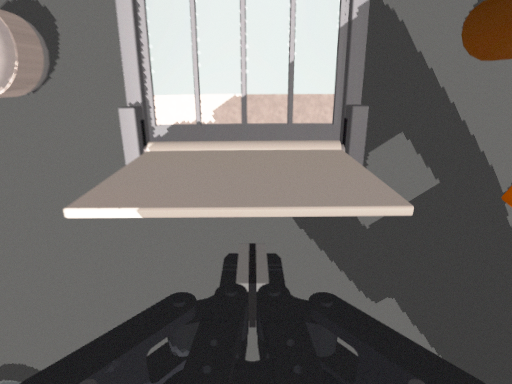

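View pics/s2.png

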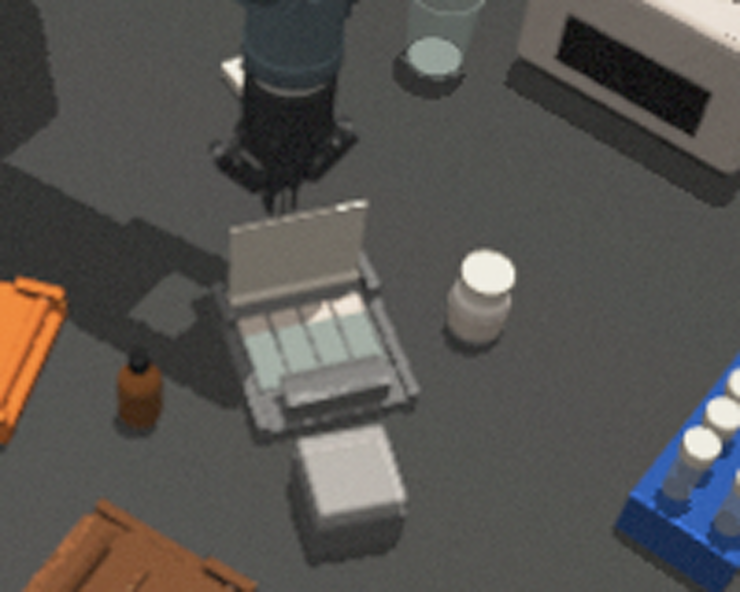

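```bash
python3 -m handwheel '[{"grip":0,"linear":[1.2,0,0],"rotation":[0,0,0]},{"grip":0,"linear":[2.3,0,0.1],"rotation":[0,0,0]},{"grip":0,"linear":[3.1,0,0.15],"rotation":[0,0,0]},{"grip":0,"linear":[3.9,0,0.2],"rotation":[0,0,0]},{"grip":0,"linear":[4.7,0,0.4],"rotation":[0,0,0]},{"grip":0,"linear":[5.4,0,0.65],"rotation":[0,0,0]},{"grip":0,"linear":[6.1,0,1.0],"rotation":[0,0,0]},{"grip":0,"linear":[6.8,0,1.4],"rotation":[0,0,0]},{"grip":0,"linear":[6.8,0,1.4],"rotation":[0,0,0]}]'
python3 - <<'E'
from h import *
o=status.get_obs();print(w2t(o['eef_pos']),o['time_s'],w2t(o['wrist_force']+C))
im=cams.camera('wrist');cv2.imwrite('pics/w3.png',im[:,:,::-1])
im=cams.camera('scene');cv2.imwrite('pics/s3.png',cv2.resize(im[:,:,::-1][140:240,230:350],None,fx=6,fy=6,interpolation=cv2.INTER_CUBIC))
E
```

```text
time_s: 3.6
eef_pos: [0.5343, 0.0849, 0.0642]
eef_rot: [0.0, 0.957, -0.29, -0.0]
wrist_force: [-0.4, -0.4, 0.0]
opening: -0.005
[-0.03702703 -0.00063902  0.06424787] 3.6 [-0.05944112 -0.556359    0.00983366]
```

View pics/w3.png

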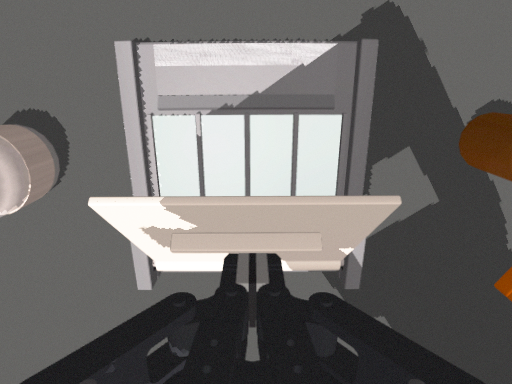

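View pics/s3.png

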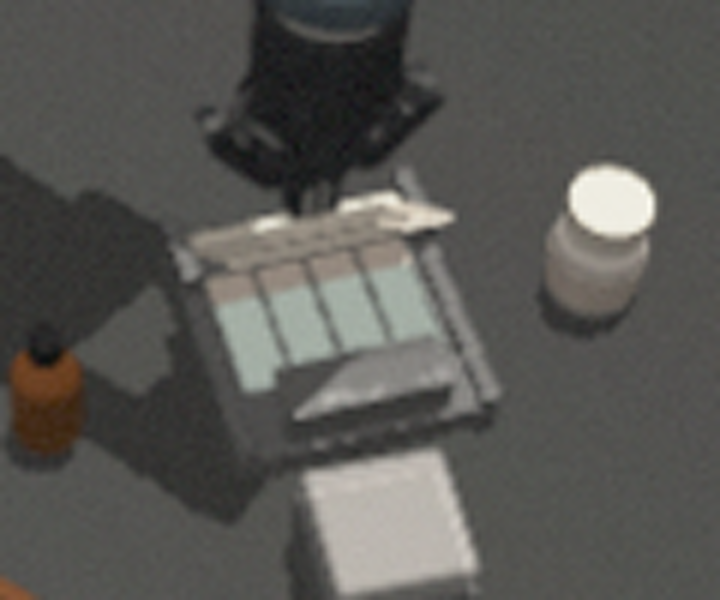

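The flap is about half folded. The rib is at rows 235–250 (columns 170–322), with the fingertips just below it at row 255, between rib and hinge as planned. I'll continue down.

```bash
python3 -m handwheel '[{"grip":0,"linear":[0.4,0,0.5],"rotation":[0,0,0]},{"grip":0,"linear":[0.8,0,1.0],"rotation":[0,0,0]},{"grip":0,"linear":[1.1,0,1.6],"rotation":[0,0,0]},{"grip":0,"linear":[1.4,0,2.2],"rotation":[0,0,0]},{"grip":0,"linear":[1.5,0,2.8],"rotation":[0,0,0]},{"grip":0,"linear":[1.5,0,3.3],"rotation":[0,0,0]},{"grip":0,"linear":[1.5,0,3.5],"rotation":[0,0,0]},{"grip":0,"linear":[1.5,0,3.5],"rotation":[0,0,0]}]'
python3 - <<'E'
from h import *
o=status.get_obs();print(w2t(o['eef_pos']),o['time_s'],w2t(o['wrist_force']+C))
im=cams.camera('wrist');cv2.imwrite('pics/w4.png',im[:,:,::-1])
im=cams.camera('scene');cv2.imwrite('pics/s4.png',cv2.resize(im[:,:,::-1][140:240,230:350],None,fx=6,fy=6,interpolation=cv2.INTER_CUBIC))
E
```

```text
time_s: 4.37
eef_pos: [0.5462, 0.0773, 0.0298]
eef_rot: [0.0, 0.957, -0.29, -0.0]
wrist_force: [0.8, -0.7, 1.7]
opening: 0.003
[-0.02284093 -0.00039827  0.02979921] 4.3667 [ 1.03761841 -0.15997535  1.66322366]
```

View pics/w4.png

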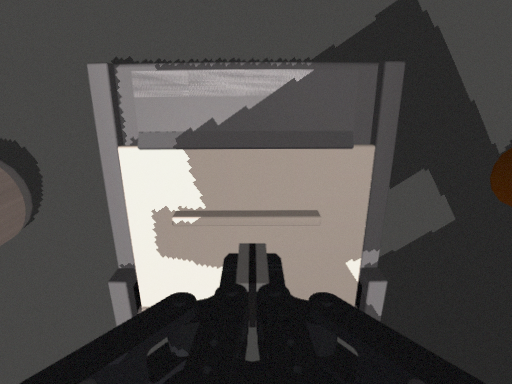

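View pics/s4.png

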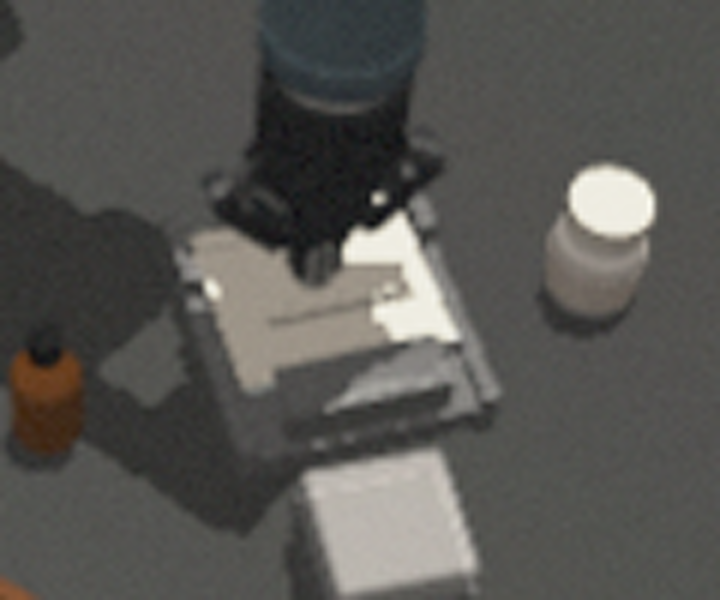

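```bash
python3 -m handwheel '[{"grip":0,"linear":[0,0,0.1],"rotation":[0,0,0]},{"grip":0,"linear":[0,0,0.2],"rotation":[0,0,0]},{"grip":0,"linear":[0.3,0,0.2],"rotation":[0,0,0]},{"grip":0,"linear":[0.6,0,0.2],"rotation":[0,0,0]},{"grip":0,"linear":[0.6,0,0.2],"rotation":[0,0,0]}]'
python3 - <<'E'
from h import *
o=status.get_obs();print(w2t(o['eef_pos']),o['time_s'],w2t(o['wrist_force']+C))
im=cams.camera('wrist');cv2.imwrite('pics/w5.png',im[:,:,::-1])
E
```

```text
time_s: 4.88
eef_pos: [0.5508, 0.0744, 0.0291]
eef_rot: [-0.0, 0.957, -0.29, -0.001]
wrist_force: [-2.7, 0.4, 11.2]
opening: 0.003
[-0.01746938 -0.00030385  0.02907514] 4.8833 [-2.42032619 -1.158337   11.2269734 ]
```

View pics/w5.png

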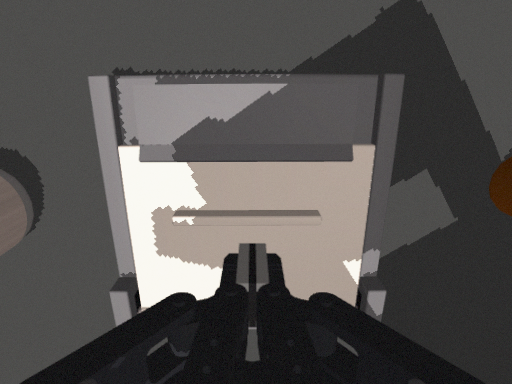

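The flap moves with the fingers. Its edge stayed at row 146 while the lip front moved from row 148 to about 160, so it is sliding under the lip and the tray is holding still. I'll keep sliding.

```bash
python3 -m handwheel '[{"grip":0,"linear":[0.3,0,0],"rotation":[0,0,0]},{"grip":0,"linear":[0.6,0,0],"rotation":[0,0,0]},{"grip":0,"linear":[0.9,0,0],"rotation":[0,0,0]},{"grip":0,"linear":[1.0,0,0],"rotation":[0,0,0]},{"grip":0,"linear":[1.0,0,0],"rotation":[0,0,0]}]'
python3 - <<'E'
from h import *
o=status.get_obs();print(w2t(o['eef_pos']),o['time_s'],w2t(o['wrist_force']+C))
im=cams.camera('wrist');cv2.imwrite('pics/w6.png',im[:,:,::-1])
im=cams.camera('scene');cv2.imwrite('pics/s6.png',cv2.resize(im[:,:,::-1][140:240,230:350],None,fx=6,fy=6,interpolation=cv2.INTER_CUBIC))
E
```

```text
time_s: 5.35
eef_pos: [0.5582, 0.0695, 0.0289]
eef_rot: [-0.0, 0.957, -0.29, -0.002]
wrist_force: [-5.5, 2.7, 12.8]
opening: 0.004
[-0.00855184 -0.00027773  0.02893714] 5.35 [-6.08786542 -0.84730818 12.81564045]
```

View pics/w6.png

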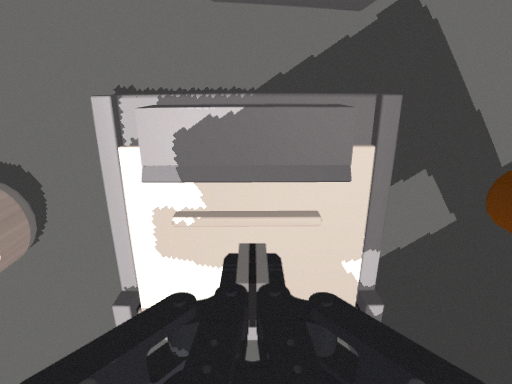

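View pics/s6.png

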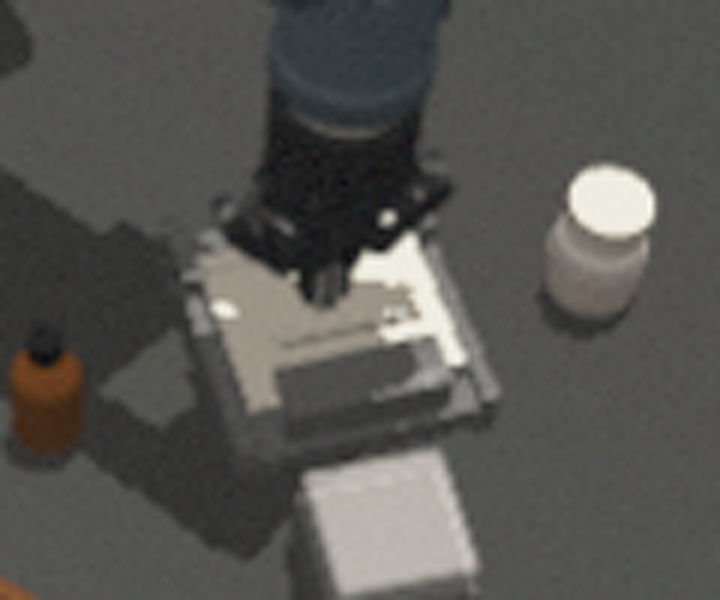

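```bash
python3 -m handwheel '[{"grip":0,"linear":[0.2,0,0],"rotation":[0,0,0]},{"grip":0,"linear":[0.4,0,0],"rotation":[0,0,0]},{"grip":0,"linear":[0.6,0,0],"rotation":[0,0,0]},{"grip":0,"linear":[0.6,0,0],"rotation":[0,0,0]}]'
python3 - <<'E'
from h import *
o=status.get_obs();print(w2t(o['eef_pos']),o['time_s'],w2t(o['wrist_force']+C))
im=cams.camera('wrist');cv2.imwrite('pics/w7.png',im[:,:,::-1])
E
```

```text
time_s: 5.78
eef_pos: [0.5624, 0.0668, 0.0287]
eef_rot: [-0.0, 0.957, -0.29, -0.003]
wrist_force: [-7.1, 5.1, 13.9]
opening: -0.001
[-0.00357976 -0.00026037  0.028746  ] 5.7833 [-8.73726246  0.36617568 13.86144333]
```

View pics/w7.png

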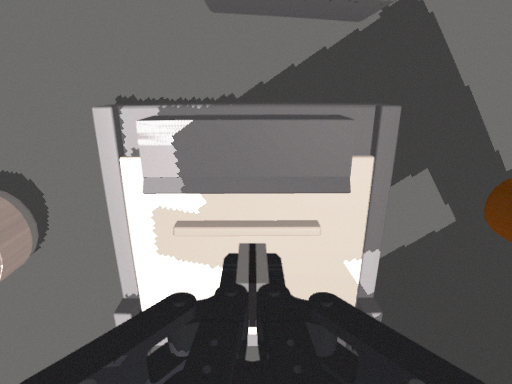

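```bash
python3 -m handwheel '[{"grip":0,"linear":[0.2,0,0],"rotation":[0,0,0]},{"grip":0,"linear":[0.4,0,0],"rotation":[0,0,0]},{"grip":0,"linear":[0.5,0,0],"rotation":[0,0,0]},{"grip":0,"linear":[0.5,0,0],"rotation":[0,0,0]}]'
python3 - <<'E'
from h import *
o=status.get_obs();print(w2t(o['eef_pos']),o['time_s'],w2t(o['wrist_force']+C))
im=cams.camera('wrist');cv2.imwrite('pics/w8.png',im[:,:,::-1])
E
```

```text
time_s: 6.17
eef_pos: [0.5666, 0.064, 0.0286]
eef_rot: [-0.0, 0.957, -0.29, -0.002]
wrist_force: [-6.5, 4.4, 12.9]
opening: 0.0
[ 0.00148174 -0.00022614  0.0286485 ] 6.1667 [-7.84865459  0.07216461 12.88692875]
```

View pics/w8.png

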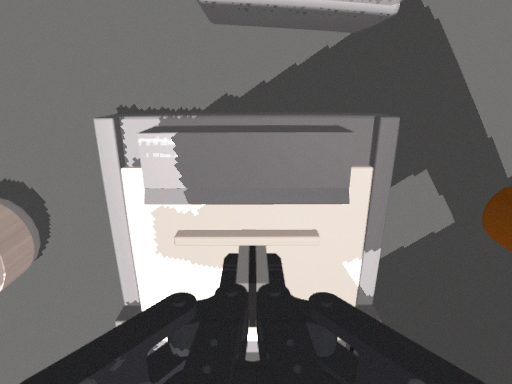

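```bash
python3 -m handwheel '[{"grip":0,"linear":[0.1,0,0],"rotation":[0,0,0]},{"grip":0,"linear":[0.2,0,0],"rotation":[0,0,0]},{"grip":0,"linear":[0.3,0,0],"rotation":[0,0,0]},{"grip":0,"linear":[0.3,0,0],"rotation":[0,0,0]}]'
python3 - <<'E'
from h import *
o=status.get_obs();print(w2t(o['eef_pos']),o['time_s'],w2t(o['wrist_force']+C))
im=cams.camera('wrist');cv2.imwrite('pics/w9.png',im[:,:,::-1])
E
```

```text
time_s: 6.55
eef_pos: [0.568, 0.063, 0.0284]
eef_rot: [-0.001, 0.957, -0.29, -0.004]
wrist_force: [-10.4, 6.3, 14.8]
opening: 0.001
[ 0.00314366 -0.00027821  0.02838257] 6.55 [-12.16917709  -0.4542949   14.81332941]
```

View pics/w9.png

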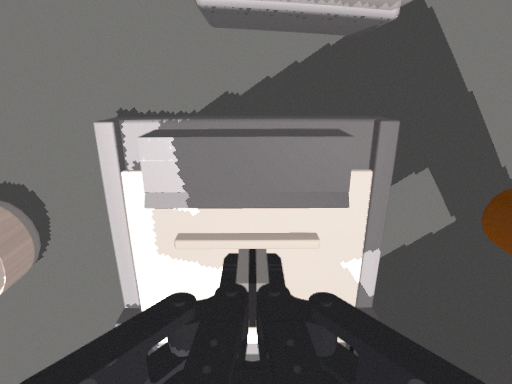

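Sideways force is up to 12 N and the flap no longer moves against the tray, so it is at the stop with the fingers on the rib. I'll lift straight up so nothing drags it back.

```bash
python3 -m handwheel '[{"grip":0,"linear":[0,0,-0.4],"rotation":[0,0,0]},{"grip":0,"linear":[0,0,-1],"rotation":[0,0,0]},{"grip":0,"linear":[-0.5,0,-3],"rotation":[0,0,0]},{"grip":0,"linear":[-2,0,-6],"rotation":[0,0,0]},{"grip":0,"linear":[-5,0,-10],"rotation":[0,0,0]},{"grip":0,"linear":[-8,0,-14],"rotation":[0,0,0]},{"grip":0,"linear":[-12,0,-16],"rotation":[0,0,0]},{"grip":0,"linear":[-12,0,-16],"rotation":[0,0,0]},{"grip":0,"linear":[-12,0,-16],"rotation":[0,0,0]}]'
python3 - <<'E'
from h import *
o=status.get_obs();print(w2t(o['eef_pos']),o['time_s'],w2t(o['wrist_force']+C))
im=cams.camera('wrist');cv2.imwrite('pics/w10.png',im[:,:,::-1])
im=cams.camera('scene')[:,:,::-1];cv2.imwrite('pics/s10.png',cv2.resize(im[140:240,230:350],None,fx=6,fy=6,interpolation=cv2.INTER_CUBIC))
im=cams.camera('top')[:,:,::-1];cv2.imwrite('pics/t10.png',cv2.resize(im[140:220,200:300],None,fx=7.5,fy=7.5,interpolation=cv2.INTER_CUBIC))
for p in plane('wrist',[[1,1]],.038,o): pass
E
```

```text
time_s: 7.35
eef_pos: [0.4698, 0.1293, 0.1907]
eef_rot: [-0.001, 0.957, -0.288, 0.001]
wrist_force: [-0.1, 0.1, 0.6]
opening: 0.002
[-0.11528383  0.00080943  0.19073577] 7.35 [-0.15478689 -0.03738089  0.61783558]
```

View pics/w10.png

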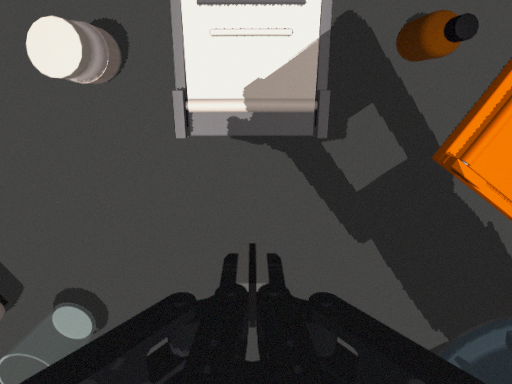

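View pics/s10.png

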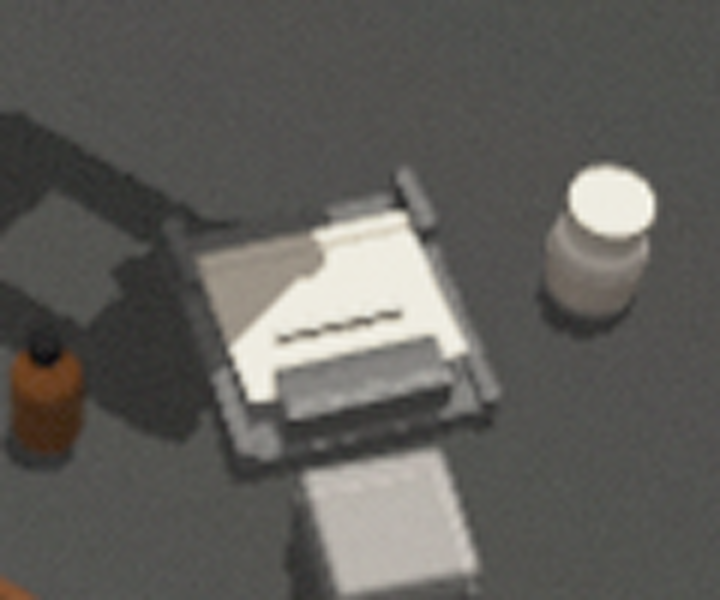

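View pics/t10.png

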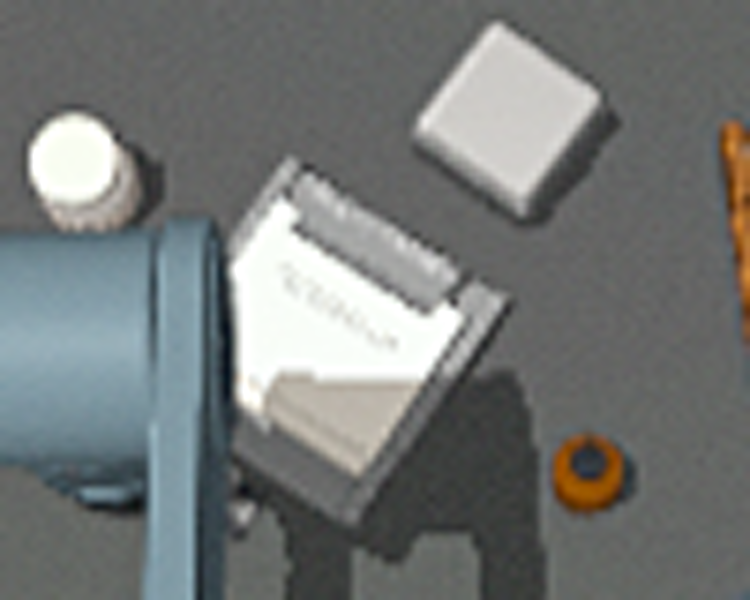

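The flap stays shut with its edge past the lip front. The tray corners (crop 292,157 and 508,297) are exactly where they started. One number check on the edge position, then I'll hand in.

Run:
```python
from h import *
f=lambda p:np.array(p,float)/7.5+[200,140]-0.43
for p in plane('top',[f((285,200)),f((464,308))],.033):print('edge',w2t(p).round(4))
for p in plane('top',[f((425,312))],.041):print('lip front',w2t(p).round(4))
from bench import ctrl
print(ctrl.hand_in())
```

```text
edge [0.0513 0.0589 0.033 ]
edge [ 0.0545 -0.0546  0.033 ]
lip front [ 0.0401 -0.0395  0.041 ]
the job is handed in; nothing more can be done
None
```

The tray is closed and handed in: the white flap is folded flat, slid home, and its edge is tucked beneath the lip. I folded it with the closed fingertips tucked below the thumb rib, kept it pressed (about 11–15 N) and slid it towards the lip. Then I lifted straight off.

**How the slide went:** pressing friction carried most of the slide. The fingertips only met the rib at the end, when the sideways force rose to 12 N and the flap stopped moving against the tray.

**Last checks:**
- **Flap:** it stayed down after I let go. Its edge measured at x ≈ 51–54 mm in the tray frame (52 expected), past the lip point at 46 mm, with the lip front at about 40 mm.
- **Tray and neighbours:** the tray corners were at the same pixels as at the start, and the jar, tipbox and dropper showed no movement. I did not re-check the beaker, reagent bottle, marker and timer, though the arm stayed well clear of them.
- **Robot:** it ended clear of everything, with about 0.6 N on the wrist, at roughly 7.5 s.

**Disagreements:** the wrist camera put the tray about 3–4 mm further towards the robot than the top camera did, and I used a value in between. The flap's angle was judged only from pictures and fingertip height, not measured directly.

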